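# Put a battery pack on charge

## Task

Put the slim battery pack on charge: slide it foot first into the leaning bay of the charging dock and press it fully home onto its stiff contacts. Only then swing the dock's switch lever all the way over, away from the robot, and leave the pack in the bay. Leave the thick pack standing where it is.

Things in the scene. Friction and masses are not known exactly. Their poses are not given: they have to be found in the camera images.
- slim_pack_center (a point): centre of the slim battery pack, a grey block with a black foot, standing upright on the bench: 36 mm (x) by 50 mm (y) by 120 mm tall (z), 0.25 kg. The lowest 6 mm of the foot are stepped in by 1.5 to 3 mm a side. It is the same either way round about z. The point lies 60 mm above the foot.
- slim_pack_foot (a point): centre of the underside of the slim pack (same axes as the pack); it goes first into the bay
- thick_pack_center (a point): centre of the thick battery pack, too big for the bay: same look, 56 mm (x) by 64 mm (y) by 105 mm tall; the point lies 52 mm above its foot. The two packs stand side by side in front of the tool case, to the right of the dock, and may have changed places; their centres are at least 120 mm apart.
- bay: black bay of the charging dock (fixed to the bench): a rectangular tube leaning 35 degrees from vertical, open at its upper end toward the robot. Origin: centre of the mouth, 108 mm above the bench. z: out of the mouth along the tube; y: level, across the dock, to the left; x: away from the robot and up. Inside 39 (x) by 53 mm (y), walls 6 mm; the top 8 mm flare out to 48 by 62 mm.
- bay_stop (a point): where the pack's foot ends when fully home: on the bay's axis, 74 mm below the mouth (axes as the bay). A plate of contacts waits 62 mm below the mouth; a firm push of about 15 N through the pack drives it down 12 mm to its stop, where it stays; the pack's weight alone does not. Fully home, 46 mm of the pack stand out of the mouth.
- switch (a joint): switch lever on the dock, on the left of the bay seen from the robot: 0 = off, leaning toward the robot by 0.5 rad; 1.0 = on, leaning away by 0.5 rad. It swings about a level axis along the bay's y axis, moves easily and stays where it is left.
- switch_tip (a point): tip of the black switch lever, 80 mm from its pivot; its path from off to on runs level about 77 mm in the direction away from the robot that the bay faces (the bay's x axis laid level), rising about 10 mm half-way
There are look-alikes about, which are no part of the job. Leave any purple look-alike of the part that bears slim_pack_center alone.

How it is judged:
By the outcome, as a careful person would: the job done as asked, in the order asked, and still so for the second after the job is handed in, with the robot touching nothing.
It also fails if it takes over 56 s, if anything falls off the work surface, if the arm or the gripper's body presses on something with over 40 N, if the wrist force passes 120 N, or if a joint passes its speed limit or range.

## Robot

A 6-joint arm with a two-finger parallel gripper is mounted at the origin on a cart in front of the work surface, level with it; the furniture and walls round the work are solid. World frame = base frame: x ahead of the robot, y to its left, z up, the work surface at z = 0. Lengths are in mm, angles in rad, forces in N, time in s.
With the tool pointing down it reaches from about 300 to 775 mm from the base axis. Payload 14.6 kg.
Tool frame: the origin (TCP) lies midway between the tips of the shut fingers; the grasp point (between the pads) lies 19 mm behind it; z points along the fingers, y is the direction in which the jaws open and shut (so a half turn about z gives the same grasp; the last joint's range is limited). The gripper opens to 94 mm and grips with 3 to 60 N. Pads are 16 mm wide; open, the fingers measure 119 mm over their backs; the gripper's body (75 mm by 177 mm) begins 78 mm behind the grasp point.
Start: joints at [-1.362, 0.3, 1.521, -0, 1.321, -0.067], TCP at [149.767, -529.206, 205.446] pointing down, gripper open.
Joint ranges: [-3.03, 3.03], [-0.79, 2.21], [0.23, 2.52], [-1.04, 4.18], [0, 3.07], [-2.55, 2.55]. Speed limits (rad/s): [2.22, 2.22, 2.57, 3.14, 3.14, 3.14].

## Interface

Orientations are given as [roll, pitch, yaw] about the fixed x, y, z axes, in that order (R = Rz(yaw) Ry(pitch) Rx(roll)).
In Python, from cell import read_state, camera, get_calibration, sign_off gives the robot as it stands.
- The arm moves only by the tool carry_out, never from a script. Its argument "series" is a list of rows, each an object with "delta_pos": the shift along the world's x, y, z in mm, a list of three; "turn": the turn, a rotation vector about the world's x, y, z in rad, a list of three; "hand": the opening, from 0 (shut) to 1 (fully open). A call has 1 to 8 rows; each row is the pose to reach, as a shift and turn from the pose commanded when the call began; what a row does not reach only later rows make up. A row lasts 1/8 s, in which the tool goes at most 62.5 mm and 10.7 degrees, less where a joint would pass 70% of its speed; a pose out of reach is approached as far as the arm can. A call with a gripper value outside its range is refused whole. The fingers move at their own pace and stop on an object; "squeeze" is the grip in N (left out, the last holds). Time passes only in rows, so rows that repeat a pose let the fingers close. It gives the time, the measured TCP pose, the force and the opening at its end, in the units of the state.
- read_state(): the state, without advancing time (a new reading comes with each control period).
- camera(name): name is "scene" or "side" or "wrist"; returns the picture (420x560x3 uint8, red, green, blue); there is no depth.
- get_calibration(name): a dict with "intrinsics" (3x3 intrinsics, pixels), "pose" (4x4, takes a point from camera to world coordinates). Camera axes: x right, y down, z forward; pixel columns grow to the right and rows downward; lengths in mm; the calibration is good to about 2 mm. A picture is of the moment at which its call begins: read the wrist's pose just before it. get_calibration takes no time and is no camera call; for the wrist camera it gives the pose at the moment of the call.
- sign_off(): hands the job in, once; it reports no verdict.
The state is a dict: "clock": time; "joints": joint angles; "qd": joint speeds; "effort": joint torques, N m; "eef_pos": TCP position; "eef_rot": TCP orientation; "wrist_force": force on the tool from outside, world axes, zero at the start; "moment": the same for the moment, N m; "finger_gap": finger opening in mm.
Only numpy, scipy, OpenCV 4.12 (cv2) and the standard library are available. Lean on these libraries where they do the work, as an engineer would, in place of code of your own. Each camera call takes 0.05 s, during which the arm holds its last target.

## Working session

There is one attempt and no reset: what is moved stays moved. The work goes in short steps, Python scripts to look and compute and a tool call to move; the robot and the scene stay as the last step left them, time stands still between calls to the robot, and variables do not carry over. Pictures are saved under pics/ and viewed, and the job is handed in when it is done.

Besides the shell and the picture viewer there is one more tool, called after ">>>" as a command line: name --argument value ..., lists and objects as JSON in quotes. carry_out: Moves the arm, as the interface text tells. Its arguments: {"type":"object","properties":{"series":{"type":"array"},"squeeze":{"type":"number"}},"required":["series"]}

```bash
mkdir -p pics; ls; python3 - <<'E'
from cell import *
import cv2,json
s=read_state();print(s)
for n in("scene","side","wrist"):
    c=get_calibration(n);print(n,c["intrinsics"],c["pose"])
    cv2.imwrite(f"pics/{n}0.png",camera(n)[:,:,::-1])
E
```

```text
pics
{'clock': 0.0, 'joints': array([-1.36159092e+00,  3.00482292e-01,  1.52159030e+00, -2.31930746e-05,
        1.32072304e+00, -6.65718627e-02]), 'qd': array([-1.07371481e-03, -8.04879069e-04, -2.00683094e-04,  7.53457336e-06,
        1.25193477e-03, -1.36211561e-03]), 'effort': array([ 1.31868161e-03, -5.31810594e+01, -3.52733767e+01,  7.09147705e-02,
        2.44433549e-02, -5.65753635e-05]), 'eef_pos': array([ 149.7114052 , -528.94737643,  204.87630161]), 'eef_rot': array([-3.14039085e+00, -5.76101635e-05,  2.75782985e-01]), 'wrist_force': array([ 0.5789787 , -1.13873614, -0.80108741]), 'moment': array([-0.00280826,  0.00343075, -0.01827628]), 'finger_gap': 93.84622895362348}
scene [[415.76973213   0.         275.57654027]
 [  0.         415.76973213 209.21573749]
 [  0.           0.           1.        ]] [[-8.70682842e-01 -2.54859788e-01  4.20663616e-01  4.16548308e+01]
 [-4.91303797e-01  4.90773442e-01 -7.19556813e-01  8.62402324e+02]
 [-2.30644342e-02 -8.33179403e-01 -5.52521597e-01  7.31414833e+02]
 [ 0.00000000e+00  0.00000000e+00  0.00000000e+00  1.00000000e+00]]
side [[423.8085668   0.        284.5361726]
 [  0.        423.8085668 208.9464231]
 [  0.          0.          1.       ]] [[-9.99552947e-01 -1.92919583e-02  2.28413471e-02  4.79094558e+02]
 [-2.80261102e-02  3.38486324e-01 -9.40553851e-01  1.20515726e+03]
 [ 1.04136421e-02 -9.40773527e-01 -3.38875681e-01  5.31160581e+02]
 [ 0.00000000e+00  0.00000000e+00  0.00000000e+00  1.00000000e+00]]
wrist [[322.6066152    0.         275.81494013]
 [  0.         322.6066152  209.66939122]
 [  0.           0.           1.        ]] [[ 2.73330627e-01 -9.30734112e-01 -2.42949339e-01  2.20863409e+02]
 [-9.61920131e-01 -2.64514939e-01 -6.88586195e-02 -5.10298182e+02]
 [-1.74663491e-04  2.52519030e-01 -9.67591912e-01  3.84411099e+02]
 [ 0.00000000e+00  0.00000000e+00  0.00000000e+00  1.00000000e+00]]
```

View pics/scene0.png

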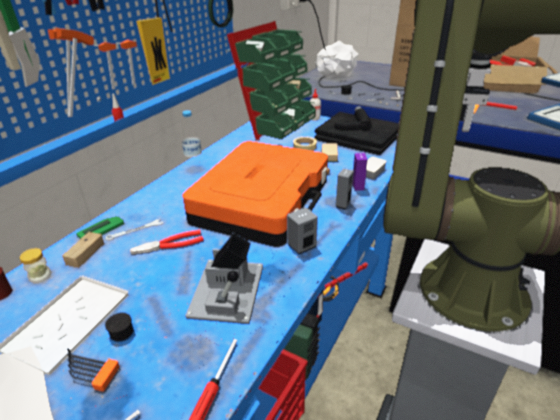

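View pics/side0.png

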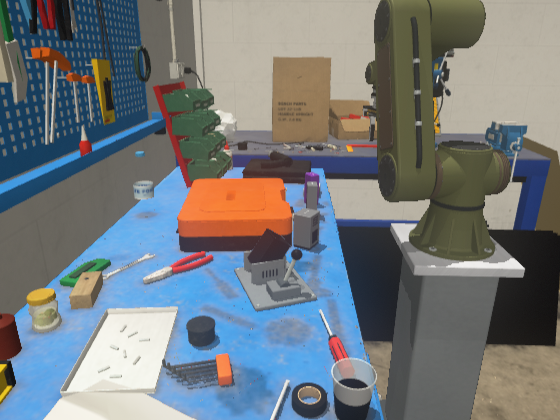

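View pics/wrist0.png

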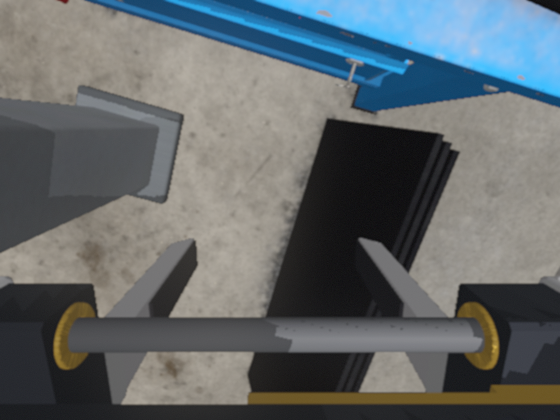

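The scene picture shows the dock at about (227,285), a grey pack at (302,230), a thinner grey pack at (345,188) and a purple look-alike at (361,170). Next I'll crop in on these.

```bash
python3 - <<'E'
import cv2
a=cv2.imread("pics/scene0.png")
cv2.imwrite("pics/c1.png",cv2.resize(a[140:265,270:400],None,fx=5,fy=4.7,interpolation=cv2.INTER_CUBIC))
cv2.imwrite("pics/c2.png",cv2.resize(a[225:325,180:280],None,fx=6,fy=6,interpolation=cv2.INTER_CUBIC))
a=cv2.imread("pics/side0.png")
cv2.imwrite("pics/c3.png",cv2.resize(a[165:315,220:350],None,fx=4,fy=4,interpolation=cv2.INTER_CUBIC))
E
```

```text
(no output)
```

View pics/c1.png

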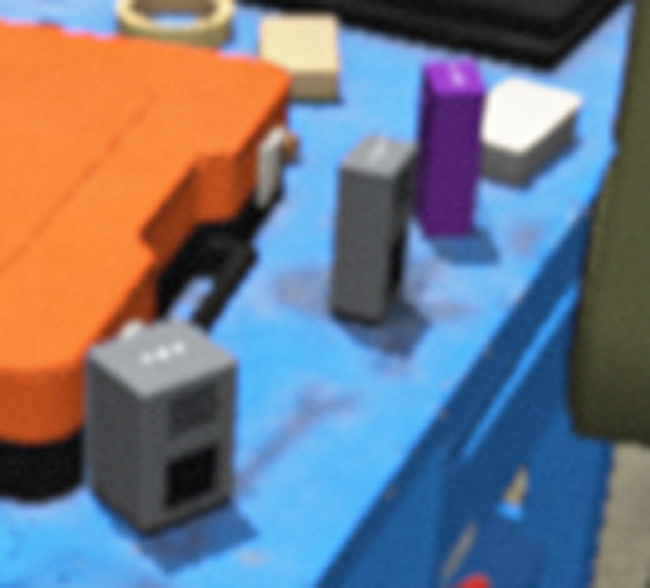

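View pics/c2.png

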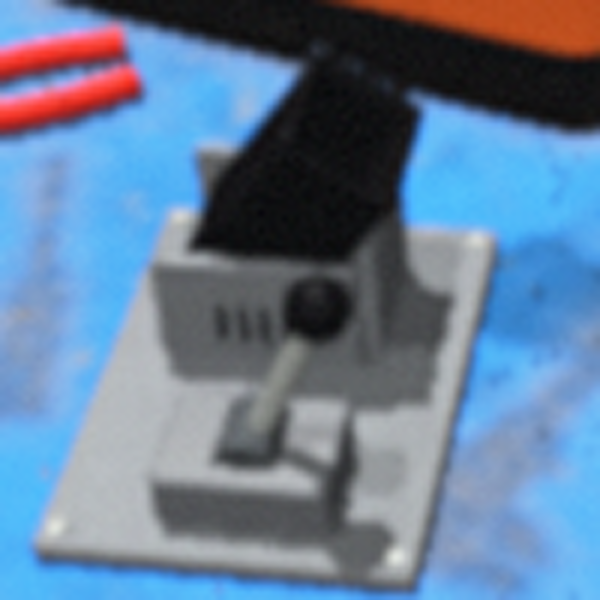

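View pics/c3.png

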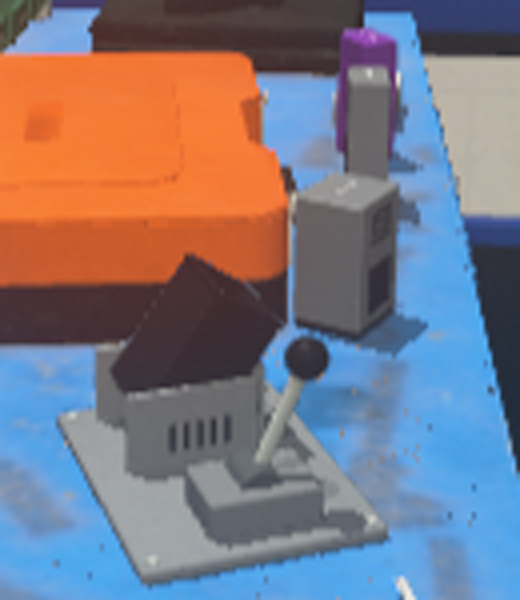

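Candidates for the slim pack: grey thick block at scene (302,230), grey slim block at (345,188) and purple block at (361,170). The close crop shows the middle one is grey, tall and thin, so I choose that. I'll localise it now.

```bash
cat > h.py <<'E'
import numpy as np,cv2
from cell import *
def ray(cal,u,v):
    K=np.array(cal["intrinsics"]);T=np.array(cal["pose"])
    d=T[:3,:3]@np.linalg.solve(K,[u,v,1]);return T[:3,3],d/np.linalg.norm(d)
def onz(cal,u,v,z):
    o,d=ray(cal,u,v);return o+d*(z-o[2])/d[2]
def tri(rs):
    A=0;b=0
    for o,d in rs:
        P=np.eye(3)-np.outer(d,d);A=A+P;b=b+P@o
    p=np.linalg.solve(A,b);return p,[np.linalg.norm((np.eye(3)-np.outer(d,d))@(p-o)) for o,d in rs]
def proj(cal,p):
    K=np.array(cal["intrinsics"]);T=np.array(cal["pose"])
    q=K@(T[:3,:3].T@(np.array(p)-T[:3,3]));return q[:2]/q[2]
E
python3 - <<'E'
from h import *
np.set_printoptions(suppress=True,precision=1)
S=get_calibration("scene");D=get_calibration("side")
c1=lambda x,y:(270+x/5-.4,140+y/4.7-.4)
c2=lambda x,y:(180+x/6-.4,225+y/6-.4)
c3=lambda x,y:(220+x/4-.4,165+y/4-.4)
print("slim top ctr",onz(S,*c1(378,152),120),onz(D,*c3(369,73),120))
print("slim top corners",[onz(S,*c1(*p),120) for p in((340,163),(372,136),(413,148),(388,172))])
print("thick top",[onz(S,*c1(*p),105) for p in((88,350),(165,318),(238,362),(155,398))])
print("purple top",onz(S,*c1(455,75),120),)
print("ball",tri([ray(S,*c2(317,305)),ray(D,*c3(306,358))]))
print("plate corners",[onz(S,*c2(*p),5) for p in((38,548),(415,578),(495,235),(175,210))])
print("plate corners side",[onz(D,*c3(*p),5) for p in((148,580),(388,530),(60,415))])
print("bay top pts",tri([ray(S,*c2(320,45)),ray(D,*c3(190,257))]),tri([ray(S,*c2(418,105)),ray(D,*c3(285,325))]))
E
```

```text
slim top ctr [ 419.5 -211.2  120. ] [ 419.8 -207.8  120. ]
slim top corners [array([ 434.4, -187. ,  120. ]), array([ 431. , -230.2,  120. ]), array([ 402.6, -226. ,  120. ]), array([ 404.4, -189. ,  120. ])]
thick top [array([479.4,  52.7, 105. ]), array([457.6,   4. , 105. ]), array([403.4,  26.7, 105. ]), array([426.7,  78.1, 105. ])]
purple top [ 416.2 -338.6  120. ]
ball (array([473.4, 320.1, 103.1]), [np.float64(1.0526302906021303), np.float64(1.0526302906021199)])
plate corners [array([559.7, 397.2,   5. ]), array([424.4, 341.2,   5. ]), array([498.2, 160. ,   5. ]), array([633.8, 212.7,   5. ])]
plate corners side [array([557.7, 403. ,   5. ]), array([423.1, 345.3,   5. ]), array([632.8, 213.2,   5. ])]
bay top pts (array([548.9, 204.5, 118. ]), [np.float64(2.653482865500634), np.float64(2.653482865500716)]) (array([496.1, 206.5,  87.8]), [np.float64(18.867575450605234), np.float64(18.867575450605163)])
```

Slim pack is at about (419,-209), nearly square to the world axes. The dock is yawed about 22°. I'll move above the slim pack and take a wrist view.

>>> carry_out --series '[{"delta_pos": [20, 20, 50], "turn": [0, 0, 0], "hand": 1}, {"delta_pos": [55, 70, 95], "turn": [0, 0, -0.05], "hand": 1}, {"delta_pos": [95, 120, 95], "turn": [0, 0, -0.1], "hand": 1}, {"delta_pos": [135, 170, 95], "turn": [0, 0, -0.17], "hand": 1}, {"delta_pos": [175, 220, 95], "turn": [0, 0, -0.23], "hand": 1}, {"delta_pos": [215, 270, 95], "turn": [0, 0, -0.276], "hand": 1}, {"delta_pos": [250, 320, 95], "turn": [0, 0, -0.276], "hand": 1}, {"delta_pos": [250, 320, 95], "turn": [0, 0, -0.276], "hand": 1}]'

```text
clock: 1.15
eef_pos: [401.0, -206.7, 300.4]
eef_rot: [-3.141, 0.0, 0.003]
wrist_force: [-0.3, -0.3, 0.6]
finger_gap: 94.0
```

```bash
python3 - <<'E'
from h import *
s=read_state();print(s["clock"],s["eef_pos"],s["eef_rot"],s["joints"]); c=get_calibration("wrist")
a=camera("wrist");cv2.imwrite("pics/w1.png",a[:,:,::-1]); np.savez("w1.npz",a=a,K=c["intrinsics"],T=c["pose"])
E
```

```text
1.15 [ 401.01044348 -206.72295728  300.37317717] [-3.14129935e+00  2.17403545e-05  3.39269194e-03] [-5.57330977e-01  1.54180193e-02  1.63043551e+00  2.37493241e-04
  1.49591352e+00  1.01005487e+00]
```

View pics/w1.png

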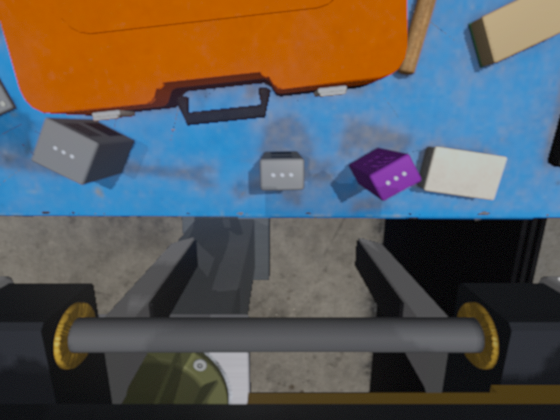

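The wrist view shows the slim pack's top at about (282,177), the thick pack at (75,152) and the purple one at (390,175). I'll take the slim top's outline from it.

```bash
python3 - <<'E'
from h import *
np.set_printoptions(suppress=True,precision=1)
z=np.load("w1.npz");a=z["a"];c=dict(intrinsics=z["K"],pose=z["T"])
cv2.imwrite("pics/w1c.png",cv2.resize(a[140:205,240:325,::-1],None,fx=8,fy=8,interpolation=cv2.INTER_CUBIC))
crop=a[140:205,240:325].astype(int)
print(crop[35,40],crop[15,40],crop[35,60])
sat=crop.max(2)-crop.min(2)
m=((sat<30)).astype(np.uint8)
print(sat[:, 42]); print(crop.mean(2)[:,42].astype(int)); print(sat[38]);
E
```

```text
[162 167 176] [50 56 66] [144 148 152]
[51 53 55 55 54 53 52 49 44 41 38 33 25 19 16 15 17 15 12  9  8  8  8  8
  9  9  8  9  8  8  8  8 10 13 15 16 14 11  9  9  9  8  9  8  8 10  9  9
  9 13 28 44 53 59 67 73 78 82 83 84 85 87 89 90 92]
[119 119 120 120 121 123 123 123 124 122 114  87  53  44  57  58  52  61
  87 116 137 147 150 150 150 149 148 148 147 145 144 144 153 172 187 189
 175 156 143 140 140 139 139 138 138 138 138 136 127 108  93  94 104 111
 115 118 119 119 120 120 121 121 122 123 124]
[107 105 106 109 108 109 107 100  89  76  71  67  66  63  60  57  53  51
  48  39  24  12  11  10  10  10   9  10  10   9   9   9   9   9   9   9
   9   9   9   9   8  10   9   9   8   8   9   8   8   8   8   8   8   8
   8   8   7   8   8   8   7   7   9  14  30  44  49  52  54  56  56  56
  54  51  51  49  50  50  48  47  47  45  45  44  44]
```

View pics/w1c.png

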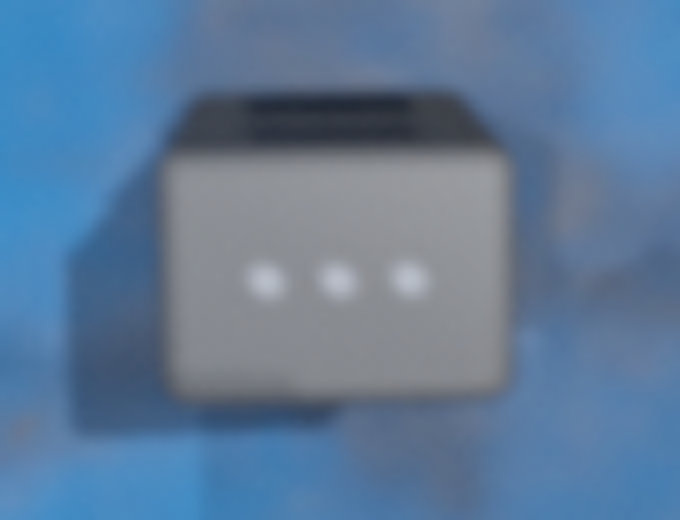

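```bash
python3 - <<'E'
from h import *
np.set_printoptions(suppress=True,precision=1)
z=np.load("w1.npz");c=dict(intrinsics=z["K"],pose=z["T"])
P=[onz(c,240+x/8-.44,140+y/8-.44,120) for x,y in((165,150),(508,150),(512,396),(170,398))]
for p in P:print(p)
print(np.mean(P,0),[np.linalg.norm(P[i]-P[i-1]) for i in range(4)])
d=[onz(c,240+x/8-.44,140+y/8-.44,120) for x,y in((266,282),(338,282),(410,279))];print(d, np.degrees(np.arctan2(*(d[0]-d[2])[:2])))
E
```

```text
[ 439.7 -190.7  120. ]
[ 439.9 -238.1  120. ]
[ 405.3 -239.6  120. ]
[ 404.8 -191.1  120. ]
[ 422.4 -214.9  120. ] [np.float64(34.88272012649025), np.float64(47.45274580749272), np.float64(34.62097931061549), np.float64(48.47567516613376)]
[array([ 421.4, -204.7,  120. ]), array([ 421.5, -214.8,  120. ]), array([ 421.9, -224.8,  120. ])] -1.449514956638434
```

The slim pack is at (422,-215) with yaw about 0°, and the measured 35x48 top matches its size. Next is a look down the bay. I'm computing the tilt vector.

```bash
python3 - <<'E'
from h import *
from scipy.spatial.transform import Rotation as R
np.set_printoptions(suppress=True,precision=3)
T=R.from_euler("xyz",[np.pi,0,0])
for yaw in (.385,): print((R.from_euler("z",yaw)*R.from_euler("y",-np.radians(35))).as_rotvec())
E
```

```text
[ 0.118 -0.603  0.373]
```

>>> carry_out --series '[{"delta_pos": [0, 50, 20], "turn": [0, 0, 0], "hand": 1}, {"delta_pos": [0, 110, 20], "turn": [0.01, -0.05, 0.04], "hand": 1}, {"delta_pos": [0, 170, 20], "turn": [0.03, -0.15, 0.1], "hand": 1}, {"delta_pos": [0, 230, 20], "turn": [0.05, -0.28, 0.17], "hand": 1}, {"delta_pos": [10, 290, 10], "turn": [0.08, -0.4, 0.26], "hand": 1}, {"delta_pos": [25, 350, -20], "turn": [0.11, -0.52, 0.34], "hand": 1}, {"delta_pos": [40, 395, -60], "turn": [0.12, -0.606, 0.38], "hand": 1}, {"delta_pos": [47, 411, -94], "turn": [0.12, -0.606, 0.38], "hand": 1}]'

```text
clock: 2.2
eef_pos: [446.5, 202.4, 205.1]
eef_rot: [3.14, -0.615, 0.394]
wrist_force: [1.9, -0.1, 1.0]
finger_gap: 93.9
```

```bash
python3 - <<'E'
from h import *
s=read_state();print(s["clock"],s["eef_pos"],s["eef_rot"],s["joints"],s["qd"]); c=get_calibration("wrist")
a=camera("wrist");cv2.imwrite("pics/w2.png",a[:,:,::-1]); np.savez("w2.npz",a=a,K=c["intrinsics"],T=c["pose"])
E
```

```text
2.2 [446.49924158 202.35370829 205.07430216] [ 3.13994213 -0.61516232  0.39449733] [ 0.3315949  -0.14818159  2.12585256  0.06623745  0.55058556  1.46293427] [ 0.37860918  0.72548633  0.13573833 -0.30006667 -0.85821416  0.53621033]
```

View pics/w2.png

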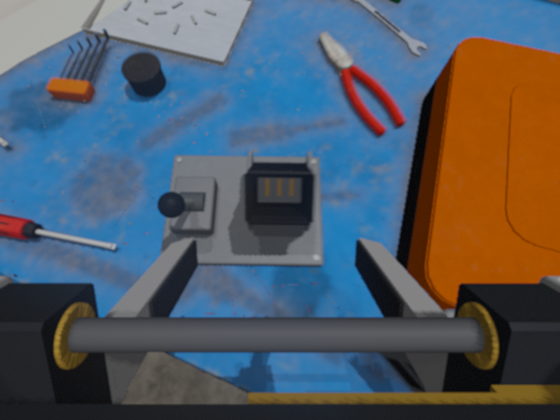

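The view shows the bay mouth at about (280,193) with its contacts, and the lever ball at (171,205). The arm was still moving, so I'll retake the picture once it has settled.

```bash
python3 - <<'E'
from h import *
camera("side");camera("side");camera("side")
s=read_state();print(s["clock"],s["eef_pos"],s["eef_rot"],s["joints"],s["qd"]); c=get_calibration("wrist")
a=camera("wrist");np.savez("w2.npz",a=a,K=c["intrinsics"],T=c["pose"])
cv2.imwrite("pics/w2b.png",a[:,:,::-1])
cv2.imwrite("pics/w2c.png",cv2.resize(a[140:270,150:340,::-1],None,fx=4,fy=4,interpolation=cv2.INTER_CUBIC))
b=np.clip(a[150:235,235:325,::-1].astype(float)*2.2,0,255).astype(np.uint8)
cv2.imwrite("pics/w2d.png",cv2.resize(b,None,fx=7,fy=7,interpolation=cv2.INTER_CUBIC))
E
```

```text
2.4 [447.1056933  200.91121665 206.80160439] [ 3.14049259 -0.61303314  0.39227135] [ 0.32758329 -0.14998285  2.1221577   0.06818249  0.55835606  1.46001267] [-0.01515945 -0.03485569 -0.01686846  0.00317127  0.00269932 -0.00047217]
```

View pics/w2c.png

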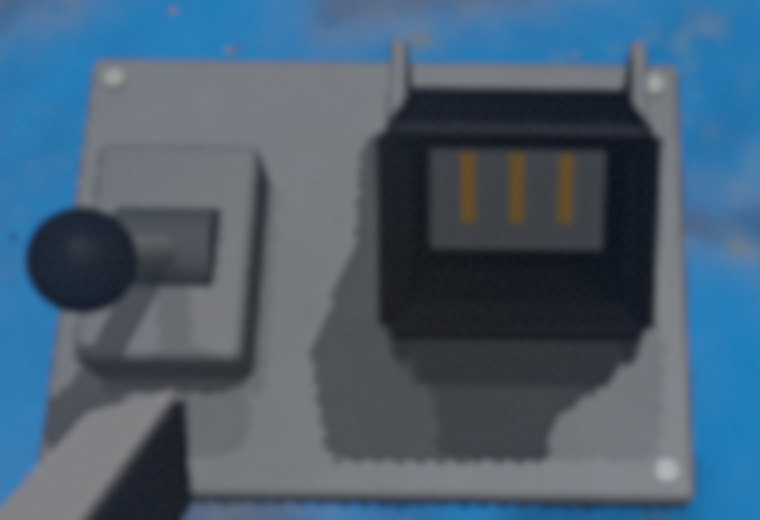

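View pics/w2d.png

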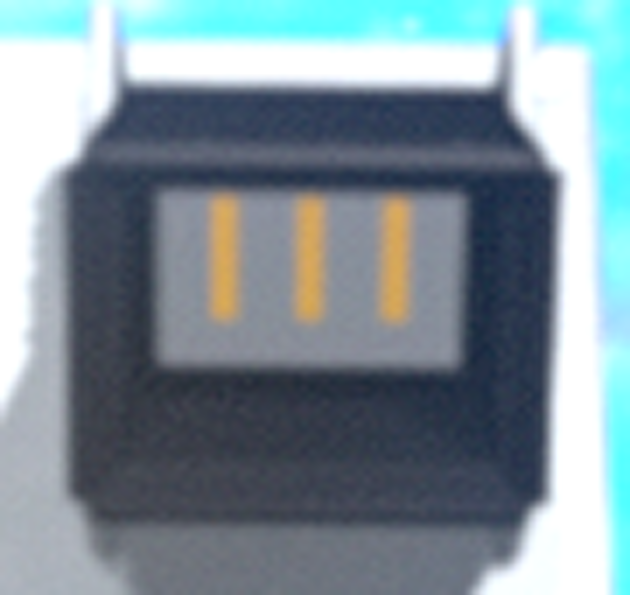

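```bash
python3 - <<'E'
from h import *
np.set_printoptions(suppress=True,precision=1)
z=np.load("w2.npz");c=dict(intrinsics=z["K"],pose=z["T"])
C=lambda x,y:(150+x/4-.375,140+y/4-.375)
D=lambda x,y:(235+x/7-.43,150+y/7-.43)
for zz in (4,6,10):
    P=[onz(c,*C(*p),zz) for p in((113,76),(656,82),(667,468))]
    e=P[0]-P[1];f=P[1]-P[2]
    print(zz,P,np.degrees(np.arctan2(-e[0],e[1])),np.degrees(np.arctan2(f[1],f[0])),np.linalg.norm(e),np.linalg.norm(f))
e=onz(c,*D(155,190),68.4)-onz(c,*D(470,190),68.4);print("yaw plate",np.degrees(np.arctan2(-e[0],e[1])))
e=onz(c,*D(70,172),122)-onz(c,*D(558,172),122);print("yaw rim",np.degrees(np.arctan2(-e[0],e[1])),np.linalg.norm(e))
for nm,zz,pp in (("plate lo",57.2-11.2,((157,370),(465,370))),("plate up",57.2+11.2,((155,190),(470,190))),
  ("rim up",108+13.8,((70,175),(558,175))),("rim lo24",108-13.8,((75,497),(548,497))),("rim lo520",94.2,((100,520),(522,520)))):
    a,b=[onz(c,*D(*p),zz) for p in pp];print(nm,a,b,(a+b)/2,np.linalg.norm(a-b))
yaw=np.radians(22.3);ex=np.array([np.cos(yaw),np.sin(yaw),0]);ey=np.array([-ex[1],ex[0],0]);n=-np.sin(np.radians(35))*ex+[0,0,np.cos(np.radians(35))]
print("n",n,"x",np.cos(np.radians(35))*ex+[0,0,np.sin(np.radians(35))])
E
```

```text
4 [array([560.8, 392.1,   4. ]), array([630.3, 218.7,   4. ]), array([505.4, 169.2,   4. ])] 21.835586859727947 21.59042196676597 186.83285940571972 134.3743851549994
6 [array([560., 391.,   6.]), array([629.2, 218.5,   6. ]), array([504.9, 169.3,   6. ])] 21.835586859727965 21.59042196676597 185.87878575889326 133.68819397806888
10 [array([558.5, 388.9,  10. ]), array([626.9, 218.1,  10. ]), array([503.9, 169.4,  10. ])] 21.83558685972793 21.590421966765966 183.97063846524023 132.31581162420795
yaw plate 22.54651392507305
yaw rim 22.547463014246304 65.83926417302689
plate lo [528.6 256.7  46. ] [548.3 209.2  46. ] [538.4 232.9  46. ] 51.340701312708994
plate up [549.3 264.8  68.4] [568.7 218.   68.4] [559.  241.4  68.4] 50.66538469898941
rim up [523.8 263.  121.8] [549.1 202.2 121.8] [536.5 232.6 121.8] 65.85329579218947
rim lo24 [489.9 249.5  94.2] [515.4 188.   94.2] [502.6 218.8  94.2] 66.56545414668392
rim lo520 [488.1 244.9  94.2] [510.8 190.2  94.2] [499.5 217.5  94.2] 59.16583175578898
n [-0.5 -0.2  0.8] x [0.8 0.3 0.6]
```

The bay mouth is at about (520,225,108) with yaw 22°. The rim and the contact plate agree within 1 mm. I'll go back and grasp the slim pack.

>>> carry_out --series '[{"delta_pos": [0, -30, 50], "turn": [0, 0, 0], "hand": 1}, {"delta_pos": [-15, -85, 70], "turn": [-0.02, 0.1, -0.06], "hand": 1}, {"delta_pos": [-20, -145, 75], "turn": [-0.04, 0.2, -0.12], "hand": 1}, {"delta_pos": [-25, -205, 75], "turn": [-0.06, 0.32, -0.2], "hand": 1}, {"delta_pos": [-25, -265, 70], "turn": [-0.09, 0.44, -0.28], "hand": 1}, {"delta_pos": [-25, -325, 60], "turn": [-0.11, 0.55, -0.34], "hand": 1}, {"delta_pos": [-25, -380, 40], "turn": [-0.12, 0.606, -0.38], "hand": 1}, {"delta_pos": [-25, -416, 10], "turn": [-0.12, 0.606, -0.38], "hand": 1}]'

```text
clock: 3.45
eef_pos: [421.6, -217.7, 217.9]
eef_rot: [3.14, -0.002, -0.003]
wrist_force: [0.6, 0.3, -0.4]
finger_gap: 94.1
```

>>> carry_out --series '[{"delta_pos": [0, 0, -20], "turn": [0, 0, 0], "hand": 1}, {"delta_pos": [0, 0, -20], "turn": [0, 0, 0], "hand": 1}]'

```text
clock: 3.7
eef_pos: [421.0, -215.2, 197.1]
eef_rot: [-3.141, -0.0, -0.002]
wrist_force: [0.5, 0.3, 0.6]
finger_gap: 94.2
```

```bash
python3 - <<'E'
from h import *
s=read_state();print(s["clock"],s["eef_pos"],s["eef_rot"],s["joints"],s["qd"]); c=get_calibration("wrist")
a=camera("wrist");cv2.imwrite("pics/w3.png",a[:,:,::-1]);np.savez("w3.npz",a=a,K=c["intrinsics"],T=c["pose"])
E
```

```text
3.7 [ 420.95735701 -215.2303469   197.08512499] [-3.14119194e+00 -5.84259789e-05 -2.29385837e-03] [-5.50341384e-01  1.34833727e-01  1.74201500e+00  3.90602356e-04
  1.26490286e+00  1.02263113e+00] [ 0.02432306 -0.02664644 -0.03240644 -0.00206515  0.02147625  0.00506788]
```

View pics/w3.png

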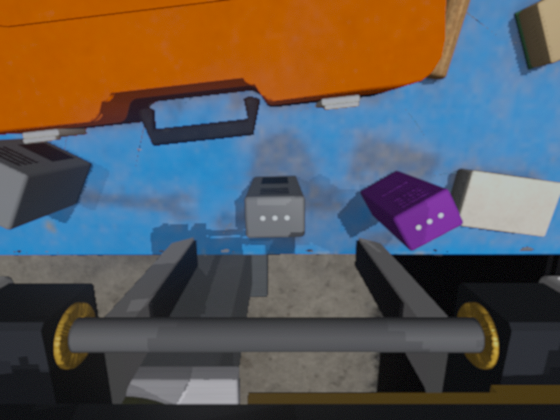

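The pack's top is centred at about (275,217), in line with the tool. I'll check it and then descend.

```bash
python3 - <<'E'
from h import *
np.set_printoptions(suppress=True,precision=1)
z=np.load("w3.npz");c=dict(intrinsics=z["K"],pose=z["T"])
print([onz(c,*p,120) for p in((246,201),(303.5,201),(304,236),(247,237.5),(275.5,218))])
E
```

```text
[array([ 435.3, -192.2,  120. ]), array([ 435.2, -239.1,  120. ]), array([ 405. , -240.2,  120. ]), array([ 403.8, -192.3,  120. ]), array([ 420.8, -216.3,  120. ])]
```

>>> carry_out --series '[{"delta_pos": [0, 0, -30], "turn": [0, 0, 0], "hand": 1}, {"delta_pos": [0, 0, -60], "turn": [0, 0, 0], "hand": 1}, {"delta_pos": [0, 0, -90], "turn": [0, 0, 0], "hand": 1}, {"delta_pos": [0, 0, -112], "turn": [0, 0, 0], "hand": 1}, {"delta_pos": [0, 0, -112], "turn": [0, 0, 0], "hand": 1}]'

```text
clock: 4.38
eef_pos: [421.9, -214.3, 85.2]
eef_rot: [-3.142, -0.0, -0.0]
wrist_force: [-0.9, -0.4, 0.9]
finger_gap: 94.0
```

>>> carry_out --series '[{"delta_pos": [0, 0, 0], "turn": [0, 0, 0], "hand": 0}, {"delta_pos": [0, 0, 0], "turn": [0, 0, 0], "hand": 0}, {"delta_pos": [0, 0, 0], "turn": [0, 0, 0], "hand": 0}, {"delta_pos": [0, 0, 0], "turn": [0, 0, 0], "hand": 0}, {"delta_pos": [0, 0, 0], "turn": [0, 0, 0], "hand": 0}, {"delta_pos": [0, 0, 0], "turn": [0, 0, 0], "hand": 0}]' --squeeze 50

```text
clock: 5.12
eef_pos: [421.8, -214.2, 84.6]
eef_rot: [3.141, -0.0, -0.0]
wrist_force: [-0.1, 0.7, 1.3]
finger_gap: 49.8
```

>>> carry_out --series '[{"delta_pos": [0, 0, 20], "turn": [0, 0, 0], "hand": 0}, {"delta_pos": [0, 0, 60], "turn": [0, 0, 0], "hand": 0}, {"delta_pos": [0, 0, 110], "turn": [0, 0, 0], "hand": 0}, {"delta_pos": [0, 0, 160], "turn": [0, 0, 0], "hand": 0}, {"delta_pos": [0, 0, 190], "turn": [0, 0, 0], "hand": 0}]'

```text
clock: 5.75
eef_pos: [421.8, -214.3, 276.7]
eef_rot: [3.141, -0.002, -0.0]
wrist_force: [0.3, -0.4, -3.2]
finger_gap: 49.7
```

```bash
python3 - <<'E'
from h import *
s=read_state();print(s["clock"],s["eef_pos"],s["eef_rot"],s["wrist_force"],s["finger_gap"])
a=camera("scene");cv2.imwrite("pics/s4.png",cv2.resize(a[60:320,180:420,::-1],None,fx=2.3,fy=2.3))
E
```

```text
5.75 [ 421.84191548 -214.27144752  276.66165364] [ 3.14059601e+00 -1.63733246e-03 -2.51632751e-04] [ 0.28027503 -0.41526555 -3.15713691] 49.73512978835053
```

View pics/s4.png

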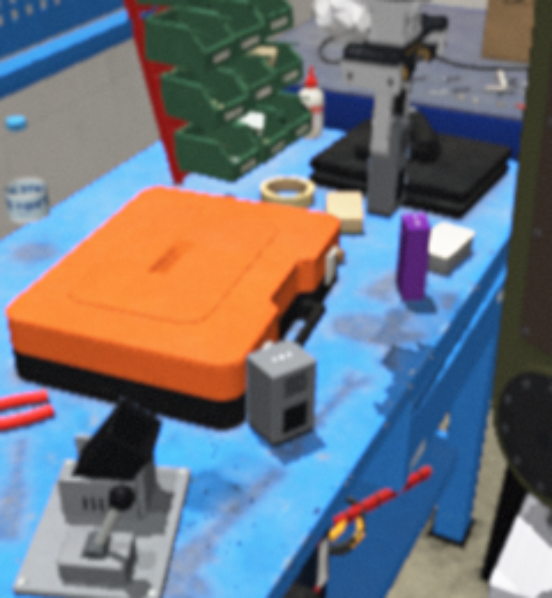

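The grip is held (gap 49.7 mm) and the purple and thick packs are untouched. I'll move to a standoff 60 mm above the mouth.

>>> carry_out --series '[{"delta_pos": [0, 45, 10], "turn": [0, 0, 0], "hand": 0}, {"delta_pos": [0, 105, 20], "turn": [0.01, -0.05, 0.04], "hand": 0}, {"delta_pos": [0, 165, 20], "turn": [0.03, -0.15, 0.1], "hand": 0}, {"delta_pos": [0, 225, 20], "turn": [0.05, -0.26, 0.17], "hand": 0}, {"delta_pos": [0, 285, 15], "turn": [0.08, -0.4, 0.26], "hand": 0}, {"delta_pos": [10, 340, 0], "turn": [0.1, -0.5, 0.32], "hand": 0}, {"delta_pos": [18, 385, -20], "turn": [0.118, -0.603, 0.373], "hand": 0}, {"delta_pos": [21, 408, -48], "turn": [0.118, -0.603, 0.373], "hand": 0}]'

```text
clock: 6.8
eef_pos: [441.6, 195.4, 224.8]
eef_rot: [-3.141, -0.611, 0.387]
wrist_force: [1.4, -0.7, -2.2]
finger_gap: 49.5
```

>>> carry_out --series '[{"delta_pos": [0, 0, 0], "turn": [0, 0, 0], "hand": 0}, {"delta_pos": [0, 0, 0], "turn": [0, 0, 0], "hand": 0}]'

```text
clock: 7.05
eef_pos: [442.8, 193.5, 226.6]
eef_rot: [-3.141, -0.61, 0.385]
wrist_force: [0.1, -0.0, -1.7]
finger_gap: 49.9
```

```bash
python3 - <<'E'
from h import *
s=read_state();print(s["clock"],s["eef_pos"],s["eef_rot"],s["joints"],s["wrist_force"],s["moment"])
for n in("wrist","scene","side"):
    c=get_calibration(n);a=camera(n);np.savez(n+"5.npz",a=a,K=c["intrinsics"],T=c["pose"])
    cv2.imwrite(f"pics/{n}5.png",a[:,:,::-1])
    if n!="wrist":
        b=a[150:330,150:350,::-1] 
        cv2.imwrite(f"pics/{n}5c.png",cv2.resize(b,None,fx=3.3,fy=3.3,interpolation=cv2.INTER_CUBIC))
E
```

```text
7.05 [442.80113986 193.45454914 226.60228949] [-3.14108194 -0.61041111  0.38472857] [ 0.31255566 -0.19334509  2.10742085  0.072119    0.61958981  1.45287433] [ 0.07429104 -0.00246663 -1.65305825] [-0.18924933  0.43473073 -0.03341626]
```

View pics/wrist5.png

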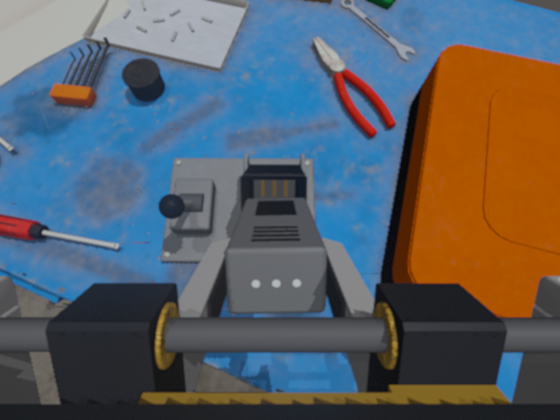

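View pics/scene5c.png

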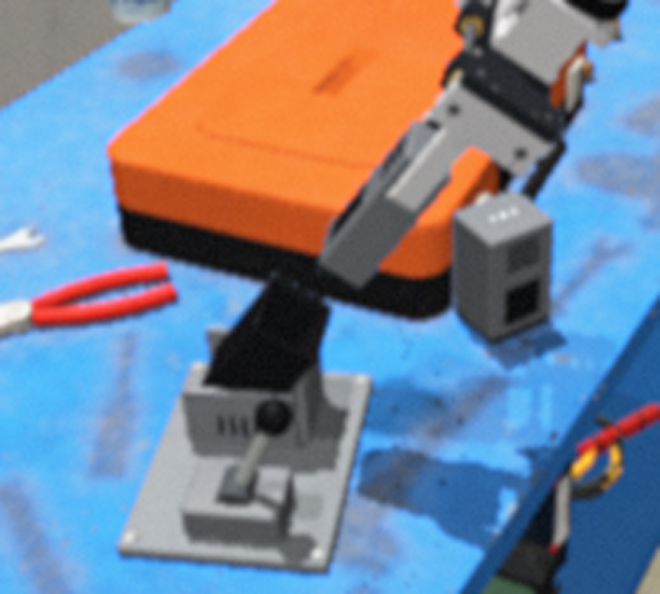

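View pics/side5c.png

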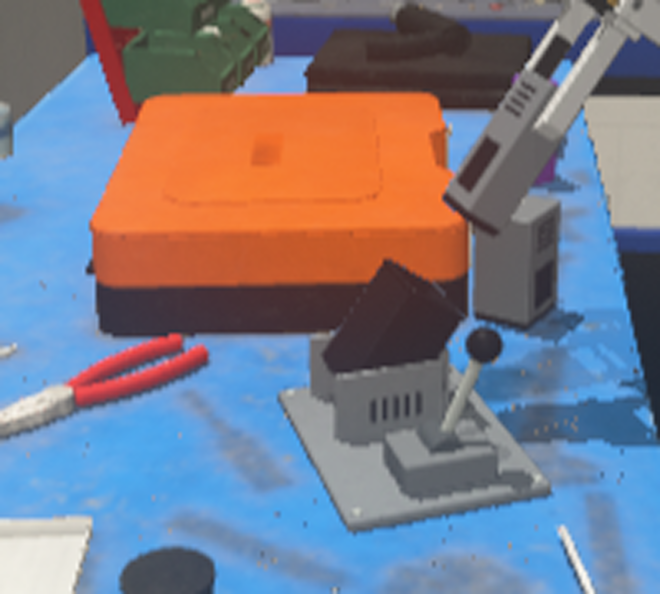

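In the wrist view the pack (top dots at about (275,283)) lines up with the mouth at (274,180). I'll re-measure the rim here for a last correction.

```bash
python3 - <<'E'
from h import *
z=np.load("wrist5.npz");a=z["a"]
b=np.clip(a[150:310,215:335,::-1].astype(float)*1.8,0,255).astype(np.uint8)
cv2.imwrite("pics/w5c.png",cv2.resize(b,None,fx=5,fy=3.7,interpolation=cv2.INTER_CUBIC))
b=np.clip(a[150:210,230:320,::-1].astype(float)*2.2,0,255).astype(np.uint8)
cv2.imwrite("pics/w5d.png",cv2.resize(b,None,fx=8,fy=8,interpolation=cv2.INTER_CUBIC))
E
```

```text
(no output)
```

View pics/w5c.png

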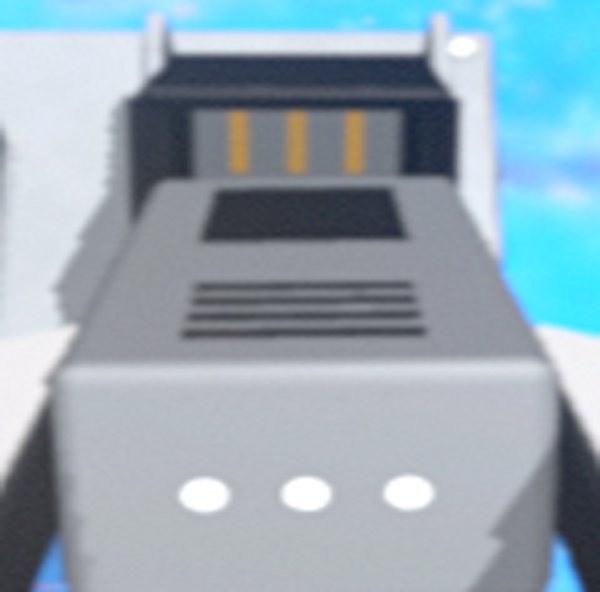

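View pics/w5d.png

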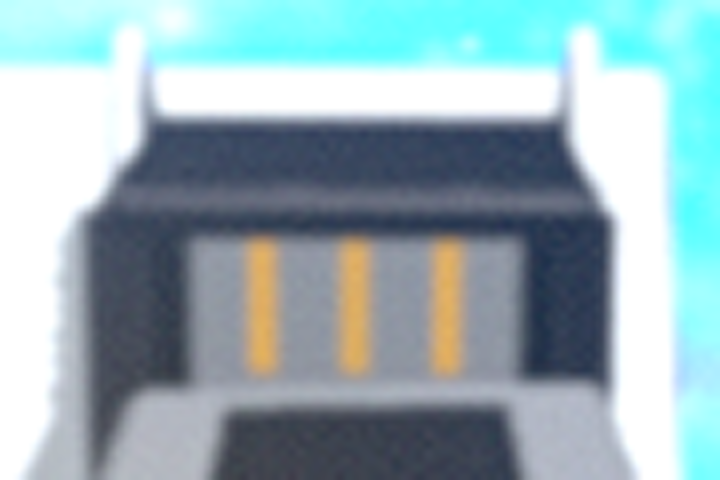

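```bash
python3 - <<'E'
from h import *
np.set_printoptions(suppress=True,precision=2)
z=np.load("wrist5.npz");c=dict(intrinsics=z["K"],pose=z["T"])
D=lambda x,y:(230+x/8-.44,150+y/8-.44)
yaw=np.radians(22.);ex=np.array([np.cos(yaw),np.sin(yaw),0]);ey=np.array([-ex[1],ex[0],0])
for nm,zz,pp in (("rim",121.8,((92,212),(612,212))),("plateup",68.4,((190,238),(525,238)))):
    P=[onz(c,*D(*p),zz) for p in pp]; m=sum(P)/2; e=P[0]-P[1]
    print(nm,m,m@ex,m@ey,np.linalg.norm(e),np.degrees(np.arctan2(-e[0],e[1])))
T=np.array(c["pose"]);print("cam",T[:3,3]@ex,T[:3,3]@ey)
s=read_state();p=s["eef_pos"];print("tcp",p,p@ex,p@ey)
R=T[:3,:3];print("cam x axis in ex,ey,z",R[:,0]@ex,R[:,0]@ey,R[2,0])
# pack visible points in camera lateral plane
n=np.array([0,0,.8192])-.5736*ex; xb=.8192*ex+np.array([0,0,.5736])
# pack top-face & dot: top face at tcp+35.5n
tp=p+35.5*n
o,d=ray(c,275.8,283.1); q=o+d*(((tp-o)@n)/(d@n)); print("dots: x",(q-p)@xb,"y",(q-p)@ey)
C=lambda x,y:(215+x/5-.4,150+y/3.7-.4)
for pt in ((60,365),(555,365)):
    o,d=ray(c,*C(*pt)); q=o+d*(((tp-o)@n)/(d@n)); print("top edge: x",(q-p)@xb,"y",(q-p)@ey)
# foot-front edge of visible face (x=+18): at n=-84.5
for pt in ((150,182),(455,182)):
    o,d=ray(c,*C(*pt)); q=o+d*(((p-79*n-o)@n)/(d@n)); print("foot edge: x",(q-p)@xb,"y",(q-p)@ey)
E
```

```text
rim [537.51 232.92 121.8 ] 585.6263512310165 14.60877264939366 65.66461692114068 22.132118713621573
plateup [558.14 240.84  68.4 ] 607.7148398568788 14.223497754177696 49.79897488508853 22.131866475815745
cam 440.52468379287893 12.127762830321217
tcp [443.16 193.16 227.26] 483.25061977644714 13.084168920175047
cam x axis in ex,ey,z 0.0021298296670397058 -0.9999976683680323 0.0003564885500087198
dots: x -1.5160173601272076 y -0.9612067865772704
top edge: x 16.58318221016319 y 22.392372048159643
top edge: x 16.691791989004187 y -24.521636171931217
foot edge: x 14.728439861622423 y 24.728231270481835
foot edge: x 14.836277246797847 y -25.213640822489886
```

The correction is about +2 mm in bay y and +0.8 mm in bay x. I'll advance along the axis with that included.

>>> carry_out --series '[{"delta_pos": [0, 2.1, 0.5], "turn": [0, 0, 0], "hand": 0}, {"delta_pos": [10.5, 6.4, -15.9], "turn": [0, 0, 0], "hand": 0}, {"delta_pos": [21.2, 10.7, -32.3], "turn": [0, 0, 0], "hand": 0}, {"delta_pos": [30.7, 14.6, -47], "turn": [0, 0, 0], "hand": 0}, {"delta_pos": [33.9, 15.8, -51.9], "turn": [0, 0, 0], "hand": 0}, {"delta_pos": [37.1, 17.1, -56.8], "turn": [0, 0, 0], "hand": 0}, {"delta_pos": [37.1, 17.1, -56.8], "turn": [0, 0, 0], "hand": 0}]'

```text
clock: 8.07
eef_pos: [479.9, 210.9, 169.8]
eef_rot: [-3.141, -0.611, 0.385]
wrist_force: [0.4, 0.6, -1.8]
finger_gap: 50.0
```

```bash
python3 - <<'E'
from h import *
s=read_state();print(s["clock"],s["eef_pos"],s["eef_rot"],s["wrist_force"],s["moment"])
for n in("scene","side"):
    a=camera(n)
    b=a[150:330,150:350,::-1] 
    cv2.imwrite(f"pics/{n}6c.png",cv2.resize(b,None,fx=3.3,fy=3.3,interpolation=cv2.INTER_CUBIC))
a=camera("wrist");cv2.imwrite("pics/w6.png",cv2.resize(a[150:310,215:335,::-1],None,fx=5,fy=3.7))
E
```

```text
8.075 [479.91768859 210.8673479  169.80540655] [-3.14092908 -0.61086759  0.38458675] [ 0.39907883  0.58910692 -1.75240291] [-0.22517052  0.44204729 -0.01282366]
```

View pics/side6c.png

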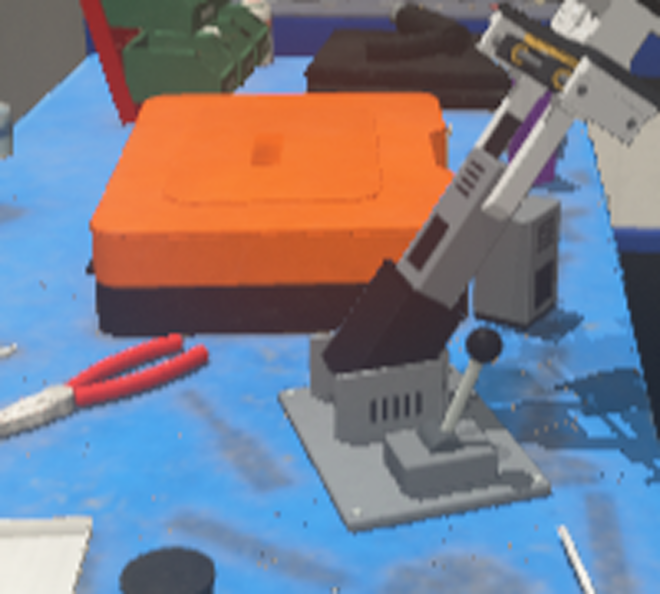

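View pics/w6.png

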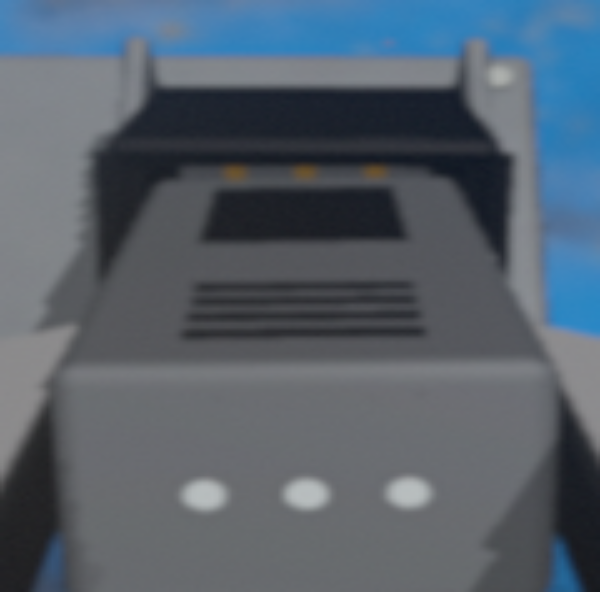

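The pack is at the mouth, laterally aligned, with no contact force. I'll continue slowly.

>>> carry_out --series '[{"delta_pos": [2.1, 0.9, -3.3], "turn": [0, 0, 0], "hand": 0}, {"delta_pos": [4.3, 1.7, -6.6], "turn": [0, 0, 0], "hand": 0}, {"delta_pos": [6.4, 2.6, -9.8], "turn": [0, 0, 0], "hand": 0}, {"delta_pos": [8.5, 3.4, -13.1], "turn": [0, 0, 0], "hand": 0}, {"delta_pos": [10.6, 4.3, -16.4], "turn": [0, 0, 0], "hand": 0}]'

```text
clock: 8.85
eef_pos: [490.6, 215.2, 152.9]
eef_rot: [-3.141, -0.611, 0.385]
wrist_force: [0.6, 0.8, -1.4]
finger_gap: 49.9
```

>>> carry_out --series '[{"delta_pos": [2.1, 0.9, -3.3], "turn": [0, 0, 0], "hand": 0}, {"delta_pos": [4.3, 1.7, -6.6], "turn": [0, 0, 0], "hand": 0}, {"delta_pos": [6.4, 2.6, -9.8], "turn": [0, 0, 0], "hand": 0}, {"delta_pos": [8.5, 3.4, -13.1], "turn": [0, 0, 0], "hand": 0}, {"delta_pos": [10.6, 4.3, -16.4], "turn": [0, 0, 0], "hand": 0}, {"delta_pos": [12.8, 5.2, -19.7], "turn": [0, 0, 0], "hand": 0}, {"delta_pos": [14.9, 6.0, -22.9], "turn": [0, 0, 0], "hand": 0}]'

```text
clock: 9.72
eef_pos: [505.5, 221.3, 130.1]
eef_rot: [-3.141, -0.611, 0.385]
wrist_force: [0.1, -0.1, -2.3]
finger_gap: 49.8
```

>>> carry_out --series '[{"delta_pos": [1.1, 0.4, -1.6], "turn": [0, 0, 0], "hand": 0}, {"delta_pos": [2.1, 0.9, -3.3], "turn": [0, 0, 0], "hand": 0}, {"delta_pos": [3.2, 1.3, -4.9], "turn": [0, 0, 0], "hand": 0}, {"delta_pos": [4.3, 1.7, -6.6], "turn": [0, 0, 0], "hand": 0}]'

```text
clock: 10.22
eef_pos: [509.6, 222.9, 124.2]
eef_rot: [-3.141, -0.611, 0.385]
wrist_force: [-10.4, -3.9, 8.9]
finger_gap: 50.4
```

>>> carry_out --series '[{"delta_pos": [1.1, 0.4, -1.6], "turn": [0, 0, 0], "hand": 0}, {"delta_pos": [2.1, 0.9, -3.3], "turn": [0, 0, 0], "hand": 0}, {"delta_pos": [3.2, 1.3, -4.9], "turn": [0, 0, 0], "hand": 0}]'

```text
clock: 10.6
eef_pos: [512.8, 224.2, 119.3]
eef_rot: [-3.141, -0.611, 0.385]
wrist_force: [-10.5, -3.6, 8.9]
finger_gap: 49.8
```

>>> carry_out --series '[{"delta_pos": [0.6, 0.2, -0.8], "turn": [0, 0, 0], "hand": 0}, {"delta_pos": [1.1, 0.4, -1.6], "turn": [0, 0, 0], "hand": 0}, {"delta_pos": [1.6, 0.6, -2.5], "turn": [0, 0, 0], "hand": 0}]'

```text
clock: 10.98
eef_pos: [514.4, 224.8, 117.5]
eef_rot: [-3.141, -0.612, 0.385]
wrist_force: [-30.6, -14.6, 33.3]
finger_gap: 49.5
```

```bash
python3 - <<'E'
from h import *
s=read_state();print(s["clock"],s["eef_pos"],s["eef_rot"],s["wrist_force"],s["moment"])
c=get_calibration("wrist");a=camera("wrist");np.savez("w7.npz",a=a,K=c["intrinsics"],T=c["pose"]);cv2.imwrite("pics/w7.png",cv2.resize(a[130:320,190:360,::-1],None,fx=4,fy=3.1))
a=camera("side")
cv2.imwrite(f"pics/side7c.png",cv2.resize(a[150:330,200:350,::-1],None,fx=4,fy=3.3,interpolation=cv2.INTER_CUBIC))
E
```

```text
10.975 [514.40975056 224.82644504 117.46918162] [-3.14106627 -0.61175231  0.38502262] [-30.60015894 -14.58813497  33.30256999] [-1.36859658  1.9099685  -0.33871288]
```

View pics/side7c.png

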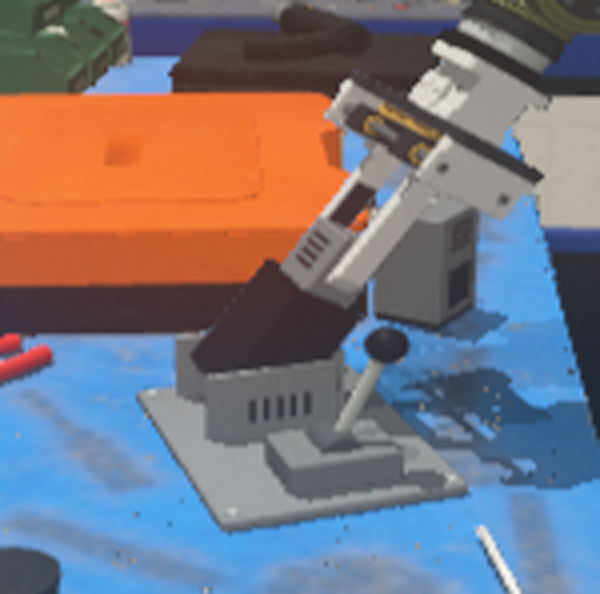

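View pics/w7.png

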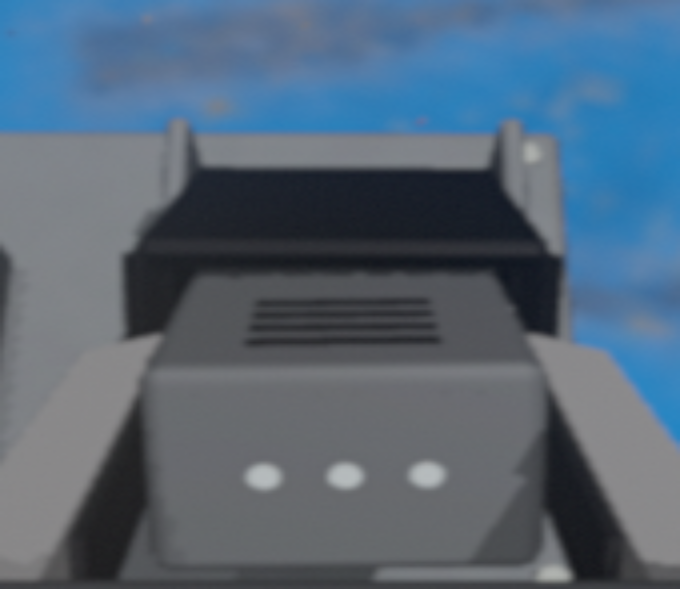

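The force climbed to about 48 N at a foot depth of about 74 mm, with no slip in the hand (dots still at the same row). The pack looks fully home. I'll ease off, release and withdraw along the axis.

>>> carry_out --series '[{"delta_pos": [-0.8, -0.3, 1.2], "turn": [0, 0, 0], "hand": 0}, {"delta_pos": [-0.8, -0.3, 1.2], "turn": [0, 0, 0], "hand": 1}, {"delta_pos": [-0.8, -0.3, 1.2], "turn": [0, 0, 0], "hand": 1}, {"delta_pos": [-0.8, -0.3, 1.2], "turn": [0, 0, 0], "hand": 1}, {"delta_pos": [-0.8, -0.3, 1.2], "turn": [0, 0, 0], "hand": 1}, {"delta_pos": [-0.8, -0.3, 1.2], "turn": [0, 0, 0], "hand": 1}]'

```text
clock: 11.82
eef_pos: [513.7, 224.5, 117.5]
eef_rot: [-3.141, -0.611, 0.385]
wrist_force: [-0.5, 0.2, -0.1]
finger_gap: 93.3
```

>>> carry_out --series '[{"delta_pos": [-5, -2, 8], "turn": [0, 0, 0], "hand": 1}, {"delta_pos": [-16, -6.5, 24.5], "turn": [0, 0, 0], "hand": 1}, {"delta_pos": [-32, -13, 49], "turn": [0, 0, 0], "hand": 1}, {"delta_pos": [-53, -21.5, 82], "turn": [0, 0, 0], "hand": 1}, {"delta_pos": [-53, -21.5, 82], "turn": [0, 0, 0], "hand": 1}]'

```text
clock: 12.45
eef_pos: [460.6, 203.0, 202.6]
eef_rot: [-3.141, -0.616, 0.385]
wrist_force: [0.2, 0.5, -0.0]
finger_gap: 93.6
```

```bash
python3 - <<'E'
from h import *
s=read_state();print(s["clock"],s["eef_pos"],s["eef_rot"],s["joints"],s["wrist_force"],s["finger_gap"])
c=get_calibration("wrist");a=camera("wrist");np.savez("w8.npz",a=a,K=c["intrinsics"],T=c["pose"]);cv2.imwrite("pics/w8.png",a[:,:,::-1])
cv2.imwrite("pics/w8c.png",cv2.resize(a[140:270,150:340,::-1],None,fx=4,fy=4,interpolation=cv2.INTER_CUBIC))
a=camera("side");np.savez("side8.npz",a=a)
cv2.imwrite(f"pics/side8c.png",cv2.resize(a[200:330,200:350,::-1],None,fx=4,fy=4,interpolation=cv2.INTER_CUBIC))
E
```

```text
12.45 [460.64165543 202.97536011 202.55904851] [-3.14139078 -0.61582413  0.38495374] [ 0.32280306 -0.11101892  2.1005211   0.0704335   0.53827963  1.45954079] [ 0.21955051  0.45813701 -0.02908236] 93.59553288157828
```

View pics/side8c.png

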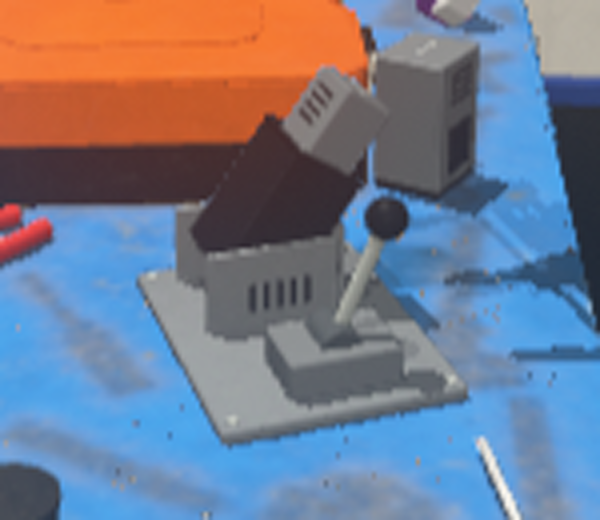

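View pics/w8c.png

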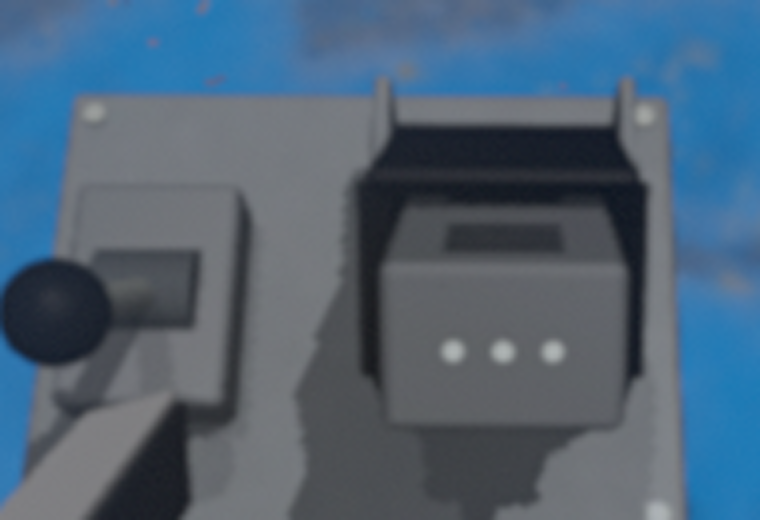

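The pack sits in the bay with a short stub standing out. I'll check the stub length by triangulating top corners and get the lever ball's position.

```bash
python3 - <<'E'
from h import *
a=np.load("side8.npz")["a"];b=np.clip(a[210:275,245:310,::-1]*1.3,0,255).astype(np.uint8)
cv2.imwrite("pics/side8d.png",cv2.resize(b,None,fx=9,fy=9,interpolation=cv2.INTER_CUBIC))
E
```

```text
(no output)
```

View pics/side8d.png

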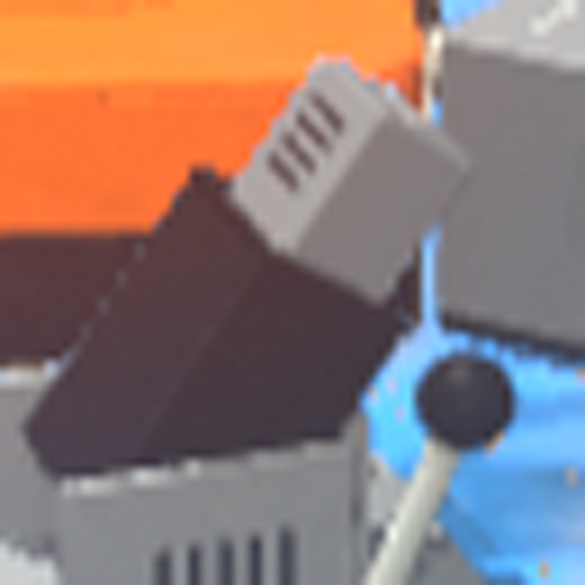

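```bash
python3 - <<'E'
from h import *
np.set_printoptions(suppress=True,precision=1)
z=np.load("w8.npz");W=dict(intrinsics=z["K"],pose=z["T"]);S=get_calibration("side")
C=lambda x,y:(150+x/4-.375,140+y/4-.375)
D=lambda x,y:(245+x/9-.44,210+y/9-.44)
yaw=np.radians(22.);ex=np.array([np.cos(yaw),np.sin(yaw),0]);ey=np.array([-ex[1],ex[0],0])
n=np.array([0,0,.8192])-.5736*ex; xb=.8192*ex+np.array([0,0,.5736])
m=566.2*ex+14.4*ey+np.array([0,0,108])
for nm,w,d in(("+x+y",(386,262),(388,106)),("-x+y",(386,422),(468,165)),("ball",(57,311),(466,398))):
    p,r=tri([ray(W,*C(*w)),ray(S,*D(*d))]);print(nm,p,"res",r[0],"bay xyz",(p-m)@xb,(p-m)@ey,(p-m)@n,"dock",p@ex,p@ey)
E
```

```text
+x+y [496.5 242.4 153. ] res 2.109055450222474 bay xyz 13.495221143522631 24.39363131343279 45.49882957602774 dock 551.1587448725057 38.79363131343279
-x+y [472.8 233.  131.8] res 0.4120743668971586 bay xyz -19.572862829013626 24.563627173046033 42.70103536020042 dock 525.6768761297418 38.963627173046056
ball [473.2 321.1 103.6] res 1.0021409184431649 bay xyz -8.389095368883707 106.02563110847032 0.5110011992327355 dock 559.0352993783163 120.42563110847034
```

The stub measures about 45 mm (46 expected), so the pack is home. The lever ball is at (473,321,104). I'll shut the hand, turn the tool vertical and go behind the lever on the robot side.

>>> carry_out --series '[{"delta_pos": [-10, 25, 15], "turn": [-0.04, 0.1, 0], "hand": 0}, {"delta_pos": [-20, 50, 20], "turn": [-0.1, 0.25, 0], "hand": 0}, {"delta_pos": [-27, 75, 20], "turn": [-0.16, 0.4, 0], "hand": 0}, {"delta_pos": [-27, 102, 10], "turn": [-0.229, 0.567, 0], "hand": 0}, {"delta_pos": [-27, 102, 0], "turn": [-0.229, 0.567, 0], "hand": 0}, {"delta_pos": [-27, 102, 0], "turn": [-0.229, 0.567, 0], "hand": 0}]'

```text
clock: 13.3
eef_pos: [433.3, 304.5, 197.5]
eef_rot: [-3.141, 0.003, 0.385]
wrist_force: [0.1, -0.2, 0.5]
finger_gap: 37.7
```

>>> carry_out --series '[{"delta_pos": [0, 0, -30], "turn": [0, 0, 0], "hand": 0}, {"delta_pos": [0, 0, -60], "turn": [0, 0, 0], "hand": 0}, {"delta_pos": [0, 0, -90], "turn": [0, 0, 0], "hand": 0}, {"delta_pos": [0, 0, -107], "turn": [0, 0, 0], "hand": 0}, {"delta_pos": [0, 0, -107], "turn": [0, 0, 0], "hand": 0}]'

```text
clock: 13.92
eef_pos: [433.4, 304.6, 92.5]
eef_rot: [-3.141, 0.001, 0.384]
wrist_force: [-0.2, -0.3, -0.3]
finger_gap: 0.5
```

```bash
python3 - <<'E'
from h import *
s=read_state();print(s["clock"],s["eef_pos"],s["eef_rot"],s["wrist_force"],s["finger_gap"])
a=camera("side");cv2.imwrite(f"pics/side9c.png",cv2.resize(a[150:330,200:380,::-1],None,fx=3.3,fy=3.3,interpolation=cv2.INTER_CUBIC))
a=camera("scene");cv2.imwrite(f"pics/scene9c.png",cv2.resize(a[150:330,150:350,::-1],None,fx=3.3,fy=3.3,interpolation=cv2.INTER_CUBIC))
E
```

```text
13.925 [433.44740101 304.55181373  92.51150789] [-3.14054628e+00  8.99005233e-04  3.84177329e-01] [-0.21517285 -0.29654613 -0.2985629 ] 0.538725423615472
```

View pics/side9c.png

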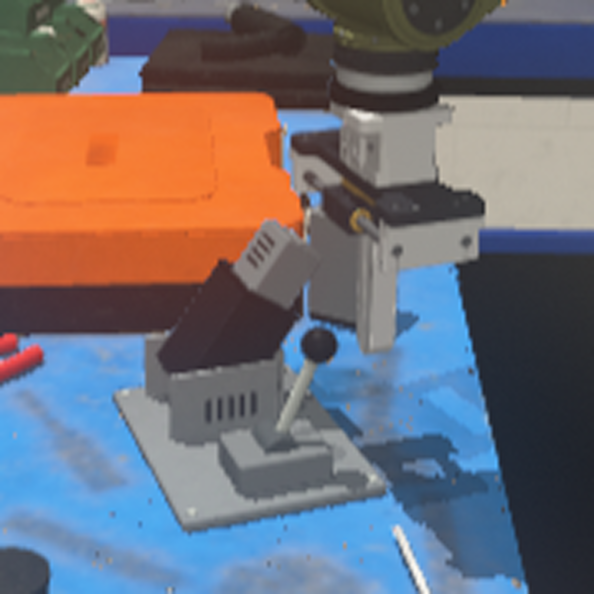

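View pics/scene9c.png

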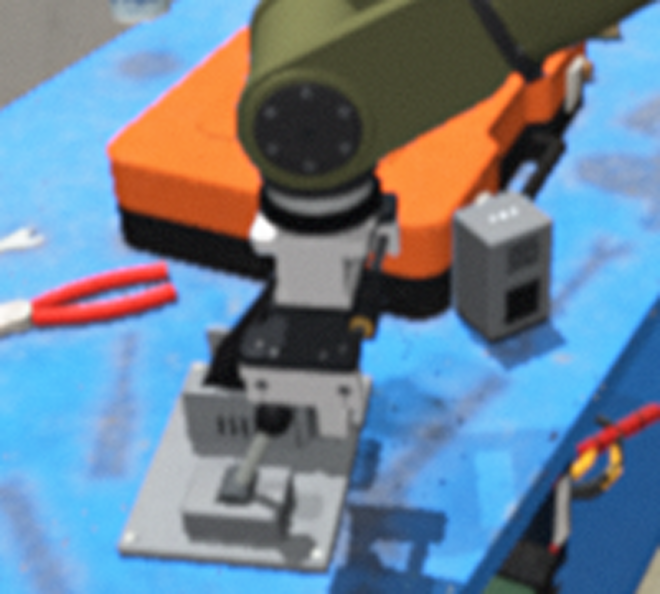

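The shut fingers stand behind the ball and the pack stub is clear. I'll push along the dock's forward direction.

>>> carry_out --series '[{"delta_pos": [11.1, 4.5, 0], "turn": [0, 0, 0], "hand": 0}, {"delta_pos": [22.2, 9, 0], "turn": [0, 0, 0], "hand": 0}, {"delta_pos": [33.4, 13.5, 0], "turn": [0, 0, 0], "hand": 0}, {"delta_pos": [44.5, 18, 0], "turn": [0, 0, 0], "hand": 0}, {"delta_pos": [55.6, 22.5, 0], "turn": [0, 0, 0], "hand": 0}, {"delta_pos": [66.8, 27, 0], "turn": [0, 0, 0], "hand": 0}, {"delta_pos": [78, 31.5, 0], "turn": [0, 0, 0], "hand": 0}]'

```text
clock: 14.9
eef_pos: [512.3, 336.7, 92.3]
eef_rot: [-3.141, 0.001, 0.385]
wrist_force: [-1.2, -0.9, -0.7]
finger_gap: 0.3
```

>>> carry_out --series '[{"delta_pos": [4.6, 1.9, 0], "turn": [0, 0, 0], "hand": 0}, {"delta_pos": [9.3, 3.8, 0], "turn": [0, 0, 0], "hand": 0}, {"delta_pos": [9.3, 3.8, 0], "turn": [0, 0, 0], "hand": 0}]'

```text
clock: 15.28
eef_pos: [518.6, 339.4, 91.9]
eef_rot: [-3.141, 0.008, 0.385]
wrist_force: [-19.2, -8.7, 7.1]
finger_gap: 0.6
```

```bash
python3 - <<'E'
from h import *
s=read_state();print(s["clock"],s["eef_pos"],s["eef_rot"],s["wrist_force"],s["finger_gap"])
a=camera("side");cv2.imwrite(f"pics/side10c.png",cv2.resize(a[150:330,200:380,::-1],None,fx=3.3,fy=3.3,interpolation=cv2.INTER_CUBIC))
E
```

```text
15.275 [518.64712279 339.38714239  91.94199634] [-3.14106322  0.00818506  0.38484809] [-19.23983918  -8.6768405    7.08845836] 0.6264318472002463
```

View pics/side10c.png

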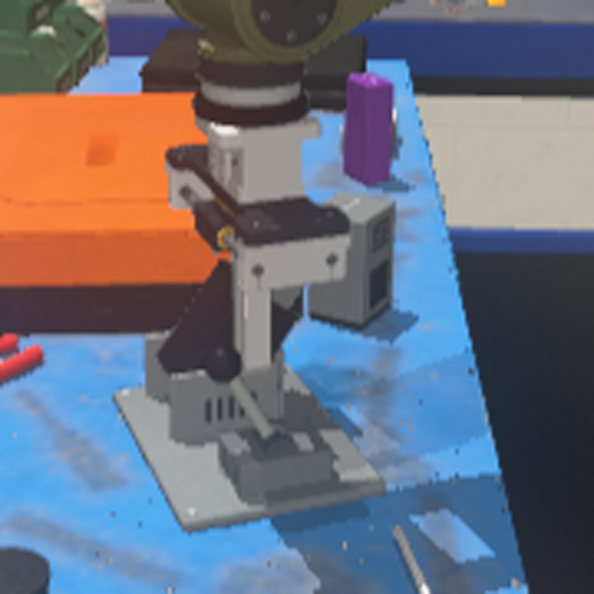

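The lever leans fully away and the force rose to 21 N at its stop. I'll back off, lift clear and verify.

>>> carry_out --series '[{"delta_pos": [-11, -4.5, 0], "turn": [0, 0, 0], "hand": 0}, {"delta_pos": [-26, -10.5, 0], "turn": [0, 0, 0], "hand": 0}, {"delta_pos": [-42, -17, 10], "turn": [0, 0, 0], "hand": 0}, {"delta_pos": [-80, -30, 50], "turn": [0, 0, 0], "hand": 0}, {"delta_pos": [-110, -45, 100], "turn": [0, 0, 0], "hand": 0}, {"delta_pos": [-130, -60, 150], "turn": [0, 0, 0], "hand": 0}, {"delta_pos": [-140, -70, 180], "turn": [0, 0, 0], "hand": 0}, {"delta_pos": [-140, -70, 180], "turn": [0, 0, 0], "hand": 0}]'

```text
clock: 16.32
eef_pos: [381.3, 270.4, 275.0]
eef_rot: [-3.14, -0.004, 0.384]
wrist_force: [0.9, 0.1, -0.7]
finger_gap: 0.5
```

```bash
python3 - <<'E'
from h import *
camera("side")
s=read_state();print(s["clock"],s["eef_pos"],s["wrist_force"])
c=get_calibration("wrist");a=camera("wrist");np.savez("w11.npz",a=a,K=c["intrinsics"],T=c["pose"]);cv2.imwrite("pics/w11.png",a[:,:,::-1])
a=camera("side");cv2.imwrite(f"pics/side11c.png",cv2.resize(a[200:330,220:350,::-1],None,fx=4.5,fy=4.5,interpolation=cv2.INTER_CUBIC))
E
```

```text
16.375 [381.16033918 270.36842643 272.99812353] [ 0.36146106  0.27722275 -0.04638784]
```

View pics/side11c.png

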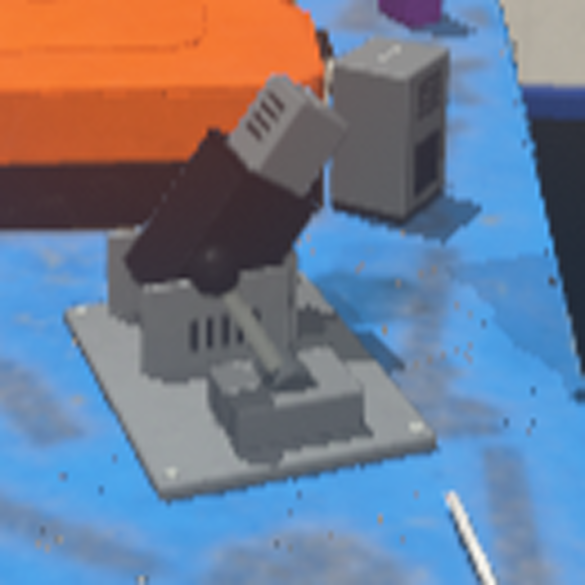

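View pics/w11.png

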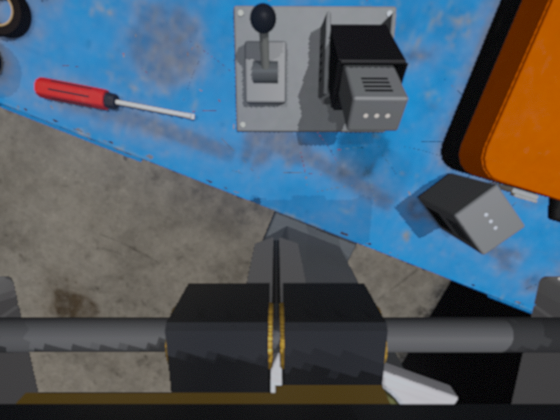

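The ball is now at side crop (213,268) and wrist (263,17). I'll measure how far it travelled.

```bash
python3 - <<'E'
from h import *
np.set_printoptions(suppress=True,precision=1)
z=np.load("w11.npz");W=dict(intrinsics=z["K"],pose=z["T"]);S=get_calibration("side")
p,r=tri([ray(W,263,17.5),ray(S,220+213/4.5-.4,200+268/4.5-.4)]);yaw=np.radians(22);ex=np.array([np.cos(yaw),np.sin(yaw),0])
print(p,r[0],"travel",p@ex-559.0)
E
```

```text
[538.9 346.7 101. ] 0.5990006849984965 travel 70.55254748855589
```

The measured travel is 70.6 mm, against 77 expected. I'll cross-check with the scene camera, the same pair I used at the start.

```bash
python3 - <<'E'
from h import *
a=camera("scene");cv2.imwrite("pics/scene12.png",cv2.resize(a[225:325,180:280,::-1],None,fx=6,fy=6,interpolation=cv2.INTER_CUBIC))
a=camera("side");b=np.clip(a[235:300,240:305,::-1]*1.5,0,255).astype(np.uint8)
cv2.imwrite("pics/side12.png",cv2.resize(b,None,fx=9,fy=9,interpolation=cv2.INTER_CUBIC))
E
```

```text
(no output)
```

View pics/scene12.png

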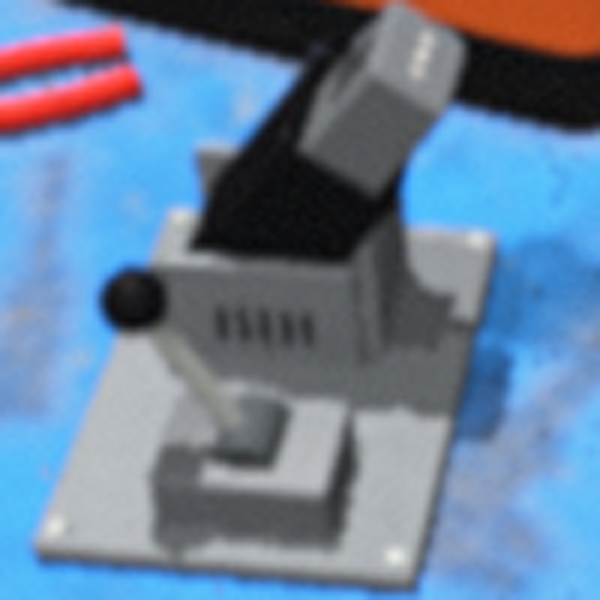

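View pics/side12.png

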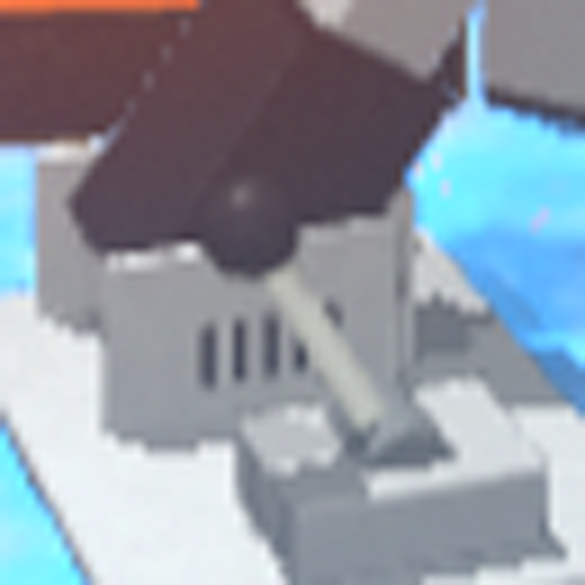

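```bash
python3 - <<'E'
from h import *
np.set_printoptions(suppress=True,precision=1)
C=get_calibration("scene");S=get_calibration("side")
yaw=np.radians(22);ex=np.array([np.cos(yaw),np.sin(yaw),0])
p,r=tri([ray(C,180+134/6-.42,225+300/6-.42),ray(S,267.3,259.9)]);print(p,r[0],p@ex)
q,r=tri([ray(C,180+317/6-.42,225+305/6-.42),ray(S,245+466/9-.44,210+398/9-.44)]);print(q,r[0],q@ex,"travel",(p-q)@ex)
E
```

```text
[538.  346.9  99.8] 0.7809600883160299 628.7229793134563
[472.8 321.  104.2] 0.9454713768366416 558.6075309003068 travel 70.11544841314948
```

The second camera pair gives 70.1 mm as well, with the ball slightly lower than at the start, so the lever isn't short of its stop. The ball's centre would sit about 73 mm from the pivot, because the 80 mm is to the tip, and that gives a 70 mm chord for ±0.5 rad. The firm 21 N stop supports this too. I'll hand in.

```bash
python3 - <<'E'
from cell import *
s=read_state();print(s["clock"],s["wrist_force"]);print(sign_off())
E
```

```text
16.575 [-0.4710847  -0.05661156 -0.12616918]
the job is handed in; nothing more can be done
None
```

The slim pack is charging in the bay and the switch lever is over to on. I handed the job in at 16.6 s with the arm clear of everything.

- **Pack:** I slid it in along the bay's axis. It pushed through the contacts at a steady 15 N or so, then came up hard at about 48 N with the foot about 74 mm deep. It did not slip in the grip. After release, the stub standing out measured 43–45 mm at two rounded top corners, against 46 mm expected.
- **Lever:** Only after that did I push it away from the robot, until it met a firm stop at 21 N. The ball's centre travelled 70 mm by two camera pairs, less than the 77 mm given for the tip. I put this down to the ball's centre sitting nearer the pivot than the tip. I did not measure that distance directly. The ball also measured 3–4 mm lower at the end than at the start, which I did not explain.
- **Left alone:** I never touched the thick or purple packs. The last pictures show the thick pack still standing; only part of the purple one is in view.

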